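Close up a case with a fired relief inside

TASK

The terracotta relief is packed in its open plywood case: close the case up. Lower the case's own lid onto it (do not drop it) so that it sits fully home, with its handle on the side away from the hold-down bar's post, then swing the hold-down bar over until its rubber foot bears on the lid. Leave the smaller lid and the other things on the table where they are.

Things in the scene. Friction and masses are not known exactly. Their poses are not given: they have to be found in the camera images.
- case: Open plywood case fixed to the table, outside 180 (x) x 140 (y) x 70 high, walls 9 thick (mouth 162 x 122). Origin: centre of its underside; z up. The relief inside reaches 40 above the table, well below the rim. A steel post 44 wide, 115 high, outside the +x wall (its middle at x = 116), carries the hold-down bar.
- lid: The case's own lid, loose, about 0.3 kg: plywood board 180 (x) x 140 (y) x 9 with a plug 150 x 110 x 10 deep under it that drops into the mouth of the case, 6 to spare each side. Origin: centre of the plug's underside; z up; board from z = 10 to 19. Home: origin 60 above the case's origin, x axis along the case's x axis (grip block away from the post).
- lid_grip (a point): Centre of the wooden grip block on the lid: block 22 (x) x 90 (y) x 40 high, at x = -42, y = 0 in the lid's frame, spanning z = 19 to 59.
- small_lid: A smaller plywood lid that belongs to another box; leave it alone. Board 120 x 100 x 9 with a plug under it and a grip block 22 x 70 x 40 high at its centre. Origin: centre of its underside.
- bar (a joint): Hold-down bar's hinge angle, rad. 0: bar level, its rubber foot bearing on a lid that is fully home. Grows as the bar swings up and back; starts at 1.8 to 2.05 (leaning back, clear of the lid). Stiff hinge: the bar stays where it is left. Without a lid it goes down to -0.12.
- bar_hinge (a point): Hinge axis of the hold-down bar, at x = 116, y = 0, z = 105 in the case's frame; the axis is the case's y axis, and the point turns with the bar.
- bar_rod (a point): Middle of the round steel cross rod at the bar's free end: 14 thick, 90 long along the case's y axis, 90 from the hinge axis. Bar down: x = 26, y = 0, z = 105 in the case's frame, 26 above the lid's top. The bar is flat steel 20 wide, 8 thick; its foot, 22 across, is 68 from the hinge and reaches 26 below the bar's middle plane.
- jar: Small glass jar with a steel lid, 60 across, 80 tall (mm). Bystander: leave alone. Origin: on its underside.
- shard: Broken piece of terracotta, 85 x 50 x 36 (mm). Bystander: leave alone. Origin: on its underside.
- spatula: Spatula with a wooden handle, lying flat, about 200 long (mm). Bystander: leave alone. Origin: on its underside.
- brush: Brush lying flat, about 200 long (mm). Bystander: leave alone. Origin: on its underside.
- mug: White mug, 80 across, 90 tall (mm). Bystander: leave alone. Origin: on its underside.
Mind the look-alikes: they are no part of the job. Leave any green or turquoise look-alike of the lid alone.

How it is judged:
By the outcome, as a careful person would: the job done as asked, in the order asked, and still so for the second after the job is handed in, with the robot touching nothing.
It also fails if it takes over 64 s, if anything falls off the work surface, if the arm or the gripper's body presses on something with over 40 N, if the wrist force passes 120 N, or if a joint passes its speed limit or range.

ROBOT

A 6-joint arm with a two-finger parallel gripper is mounted at the origin on the work surface. World frame = base frame: x ahead of the robot, y to its left, z up, the work surface at z = 0. Lengths are in mm, angles in rad, forces in N, time in s.
With the tool pointing down it reaches from about 350 to 975 mm from the base axis. Payload 7.1 kg.
Tool frame: the origin (TCP) lies between the finger pads; the fingertips stand 19 mm ahead of it and the grasp point (between the pads) is the TCP (ctrl.tcp_to_tips is the distance from the TCP to the fingertips, in mm); z points along the fingers, y is the line along which they close (so a half turn about z gives the same grasp; the last joint's range is limited). The gripper opens to 88 mm and grips with 3 to 60 N. Pads are 20 mm wide; open, the fingers measure 115 mm over their backs; the gripper's body (75 mm by 178 mm) begins 61 mm behind the grasp point.
Start: joints at [-1.124, 0.423, 1.63, -0, 1.089, -0.019], TCP at [280.725, -558.389, 241.675] pointing down, gripper open.
Joint ranges: [-3, 3], [-0.9, 2.11], [0.09, 2.58], [-1.31, 4.45], [0.11, 2.69], [-2.54, 2.54]. Speed limits (rad/s): [2.39, 2.39, 3.01, 3.14, 3.14, 3.14].

INTERFACE

Orientations are given as a rotation vector (axis times angle).
In Python, from workcell import status, optics, ctrl gives the robot as it stands. The module is installed in compiled form; this text tells all that it offers.
- The arm moves only by the shell command python3 -m inch 'ROWS'. ROWS is JSON, a list that holds one entry, the list of rows, each a list of 7 numbers: the shift along the tool's x, y, z in mm, then the turn, a rotation vector about the tool's x, y, z in rad, then the opening in per cent of the stroke, from 0 (shut) to 100 (fully open). A call has 1 to 20 rows; each row is the pose to reach, as a shift and turn from the pose commanded when the call began, along the tool's axes at that moment; what a row does not reach only later rows make up. A row lasts 1/10 s, in which the tool goes at most 50 mm and 8.59 degrees, less where a joint would pass 70% of its speed; a pose out of reach is approached as far as the arm can. A call with a gripper value outside its range is refused whole. The fingers move at their own pace and stop on an object; the grip force is fixed at half the most. Time passes only in rows, so rows that repeat a pose let the fingers close. It gives the time, the measured TCP pose, the force, the opening and the grip force at its end, in the units of the state.
- status.get_obs(): the state, without advancing time (a new reading comes with each control period).
- optics.get_image(name): name is "scene" or "top" or "wrist"; returns a dict with "frame" (384x512x3 uint8, red, green, blue), "fx", "fy", "cx", "cy" (pixels), "k1" (the pictures are not rectified: a ray, as slopes to the right and down, at radius r is drawn at 1 + k1 r^2 times it, then the intrinsics apply), "rvec" (rotation vector, rad) and "tvec" (3), from world to camera coordinates, as OpenCV has them; the wrist camera has in their place "hand_eye" (4x4, takes a point from camera to tool coordinates, whose origin is the TCP and whose axes are the flange's). Camera axes: x right, y down, z forward; pixel columns grow to the right and rows downward; lengths in mm; the calibration is good to about 2 mm. A picture is of the moment at which its call begins: read the wrist's pose just before it. There is no depth.
- ctrl.close_job(): hands the job in; it is judged then, once.
The state is a dict: "t": time; "qpos": joint angles; "qvel": joint speeds; "joint_torque": joint torques, N m; "ee_pos": TCP position; "orientation": TCP orientation; "ft_force": force on the tool from outside, world axes, zero at the start; "moment": the same for the moment, N m; "width": finger opening in mm; "grasp_force": force on a finger pad.
Only numpy, scipy, OpenCV 4.12 (cv2) and the standard library are available. Lean on these libraries where they do the work, as an engineer would, in place of code of your own. Each camera call takes 0.05 s, during which the arm holds its last target. There are 200 camera calls.

## Working session

There is one attempt and no reset: what is moved stays moved. The work goes in short steps, Python scripts to look and compute and a shell command to move; the robot and the scene stay as the last step left them, time stands still between calls to the robot, and variables do not carry over. Pictures are saved under pics/ and viewed, at most 10 in all, crops included, and the job is handed in when it is done.

```bash
mkdir -p pics; cat > h.py <<'E'
import numpy as np, cv2
from scipy.spatial.transform import Rotation as R
from workcell import status, optics, ctrl
def cam(name):
    o=status.get_obs(); d=optics.get_image(name)
    if name=='wrist':
        T=np.eye(4);T[:3,:3]=R.from_rotvec(o['orientation']).as_matrix();T[:3,3]=o['ee_pos']
        W=np.linalg.inv(T@np.array(d['hand_eye']));Rm,t=W[:3,:3],W[:3,3]
    else: Rm=R.from_rotvec(d['rvec']).as_matrix();t=np.array(d['tvec'])
    return dict(f=d['frame'],K=np.array([[d['fx'],0,d['cx']],[0,d['fy'],d['cy']],[0,0,1.]]),D=np.array([d['k1'],0,0,0.]),R=Rm,t=t)
def save(c,fn): 
    np.savez('pics/'+fn+'.npz',**c); cv2.imwrite('pics/'+fn+'.png',c['f'][:,:,::-1])
def load(fn): return dict(np.load('pics/'+fn+'.npz'))
def px2w(c,p,z):
    u=cv2.undistortPoints(np.array(p,float).reshape(-1,1,2),c['K'],c['D']).reshape(-1,2)
    d=np.c_[u,np.ones(len(u))]@c['R']; o=-c['R'].T@c['t']
    return o+d*((np.broadcast_to(z,len(u))-o[2])/d[:,2])[:,None]
def proj(c,P): return cv2.projectPoints(np.array(P,float).reshape(-1,3),cv2.Rodrigues(c['R'])[0],c['t'],c['K'],c['D'])[0].reshape(-1,2)
E
python3 - <<'E'
from h import *
a=cam('top');b=cam('scene');save(a,'top');save(b,'scene')
for n,c in(('top',a),('scene',b)): cv2.imwrite(f'pics/{n}_b.png',cv2.resize(c['f'][:,:,::-1],(800,600),interpolation=cv2.INTER_CUBIC)); print(n,-c['R'].T@c['t'],c['K'][0,0],c['D'][0])
print(status.get_obs())
E
```

```text
top [ 335.54391703   78.15860893 1617.75200624] 418.66496117173216 -0.10687860096622993
scene [1125.10546515  796.52792959 1355.30691555] 466.24482364040585 -0.19183092769281462
{'t': 0.1, 'qpos': array([-1.12399432e+00,  4.23759200e-01,  1.63057228e+00,  3.27497206e-05,
        1.08862275e+00, -1.89780793e-02]), 'qvel': array([ 1.01108677e-03, -2.34269136e-03, -3.17405934e-03, -7.54500364e-05,
        3.75921418e-04,  7.96272719e-04]), 'joint_torque': array([-3.24521970e-04, -5.45613849e+01, -2.74324179e+01,  6.44402811e-02,
        1.86604791e-02, -2.15274548e-05]), 'ee_pos': array([ 280.54297206, -557.98129807,  240.99890539]), 'orientation': array([-3.05548540e+00, -7.24718025e-01,  4.09328079e-04]), 'ft_force': array([ 0.39813428,  0.14944522, -0.90574555]), 'moment': array([ 0.02615817, -0.04967052, -0.00479453]), 'grasp_force': 0.0, 'width': 87.9606765311439}
```

View pics/top_b.png

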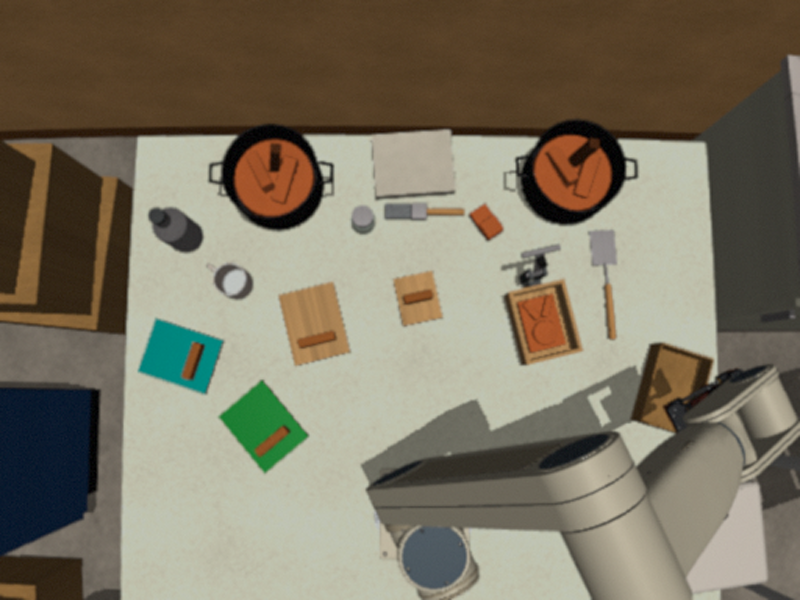

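View pics/scene_b.png

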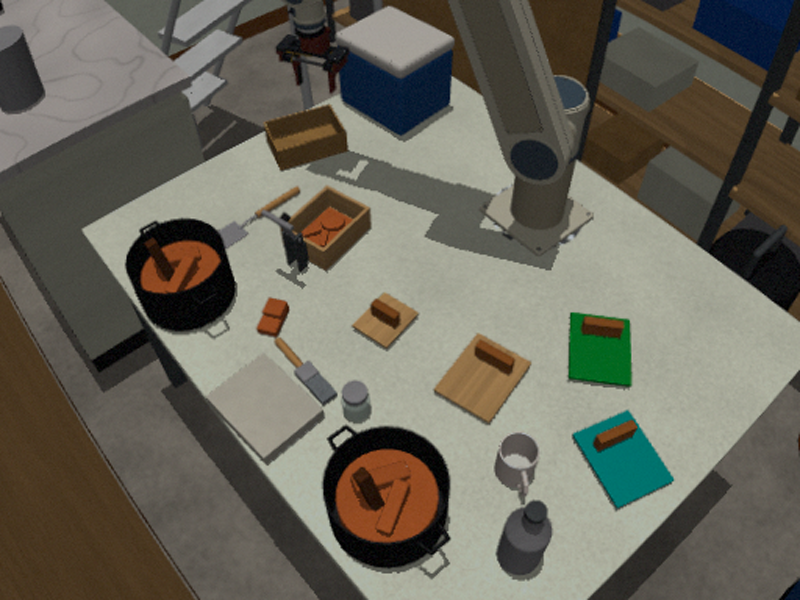

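The top view shows the lid at (315,323) with its grip at (317,339), the case at (545,322) and its bar post at (535,270). Next I'll enlarge these areas.

```bash
python3 - <<'E'
from h import *
def crop(n,x,y,w,h,s): return cv2.resize(load(n)['f'][y:y+h,x:x+w,::-1],(w*s,h*s),interpolation=cv2.INTER_CUBIC)
cv2.imwrite('pics/c1.png',np.hstack([crop('top',170,170,66,75,6),crop('top',312,150,66,75,6)]))
cv2.imwrite('pics/c2.png',np.hstack([crop('scene',270,205,80,75,5),crop('scene',165,110,80,75,5)]))
E
```

```text
(no output)
```

View pics/c1.png

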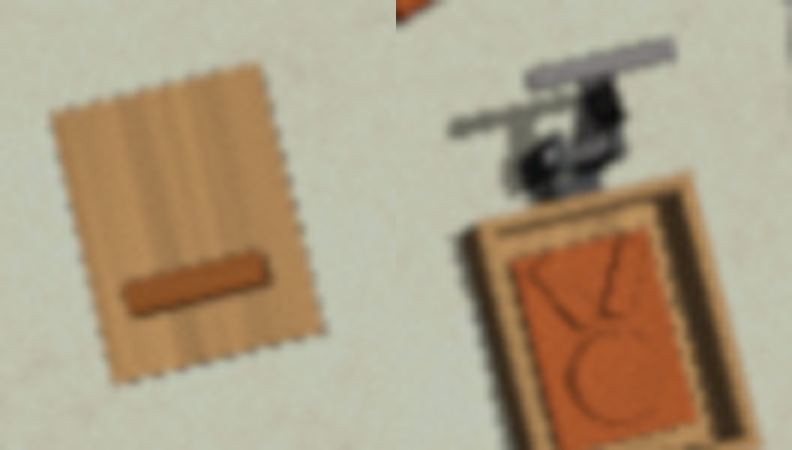

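View pics/c2.png

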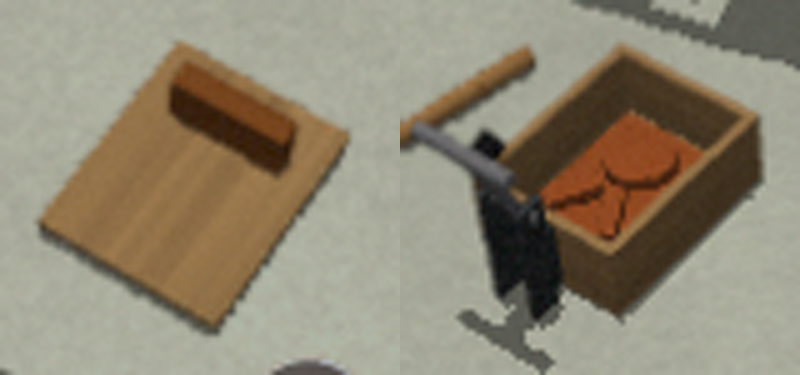

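The crops give the lid board corners and the case rim corners in both cameras; I'll fit poses to both.

```bash
cat > fit.py <<'E'
from h import *
from scipy.optimize import least_squares
def fit(obs,x0,dz=0,free_bias=False):
    def P(x,pts): 
        c,s=np.cos(x[2]),np.sin(x[2]); pts=np.array(pts,float)
        return np.c_[x[0]+c*pts[:,0]-s*pts[:,1],x[1]+s*pts[:,0]+c*pts[:,1],pts[:,2]+dz]
    f=lambda x: np.concatenate([(proj(c,P(x,o))-np.array(p)).ravel() for c,o,p in obs])
    r=least_squares(f,x0,loss='soft_l1'); return r.x,f(r.x).reshape(-1,2)
E
python3 - <<'E'
from fit import *
T=load('top');S=load('scene')
up=lambda p,x,y,s:(np.array(p,float)+.5)/s-.5+[x,y]
b=lambda z:[[90,70,z],[90,-70,z],[-90,-70,z],[-90,70,z]]
lt=up([(51,115),(262,64),(326,332),(114,383)],170,170,6)
ls=up([(40,222),(178,42),(350,133),(217,330)],270,205,5)
# scene order: identify by projection
ct=up([(77,225),(295,173),(364,443)],312,150,6)
cs=up([(220,45),(363,118),(212,252)],165,110,5)
print(px2w(T,lt,19).round(),px2w(S,ls,19).round(),px2w(T,ct,70).round(),px2w(S,cs,70).round(),sep='\n')
def order(P,x,pts):
    c,s=np.cos(x[2]),np.sin(x[2]);q=np.array(pts,float);w=np.c_[x[0]+c*q[:,0]-s*q[:,1],x[1]+s*q[:,0]+c*q[:,1]]
    return [pts[np.argmin(np.linalg.norm(w-p[:2],axis=1))] for p in P]
for nm,t,s,z in(('lid',lt,ls,19),('case',ct,cs,70)):
    B=b(z)
    w=px2w(T,t,z); d=w[0]-w[1]; yaw=np.arctan2(d[1],d[0])-np.pi/2
    m=(w[0]+w[2])/2
    x0=[m[0],m[1],yaw]
    O1=order(w,x0,B);O2=order(px2w(S,s,z),x0,B)
    for nn,o in(('T',[(T,O1,t)]),('S',[(S,O2,s)]),('TS',[(T,O1,t),(S,O2,s)])):
        x,r=fit(o,x0);print(nm,nn,x.round(3),abs(r).max().round(2))
E
```

```text
[[531. 361.  19.]
 [564. 226.  19.]
 [393. 183.  19.]
 [360. 318.  19.]]
[[563. 231.  19.]
 [392. 184.  19.]
 [355. 317.  19.]
 [530. 366.  19.]]
[[ 533. -194.   70.]
 [ 567. -333.   70.]
 [ 398. -373.   70.]]
[[ 393. -375.   70.]
 [ 358. -236.   70.]
 [ 529. -200.   70.]]
lid T [4.61896e+02 2.72122e+02 2.46000e-01] 0.52
lid S [4.59895e+02 2.74394e+02 2.63000e-01] 0.52
lid TS [4.60777e+02 2.73409e+02 2.55000e-01] 1.0
case T [ 4.64338e+02 -2.84800e+02  2.46000e-01] 0.92
case S [ 4.61141e+02 -2.86080e+02  2.40000e-01] 0.89
case TS [ 4.63044e+02 -2.84859e+02  2.45000e-01] 1.33
```

```bash
cat >> h.py <<'E'
def down(yaw): # tool y at yaw, tool z down
    y=np.array([np.cos(yaw),np.sin(yaw),0]);z=np.array([0,0,-1.]);return np.c_[np.cross(y,z),y,z]
def rel(x,y,z,M):
    o=status.get_obs();A=R.from_rotvec(o['orientation'])
    s=A.inv().apply(np.array([x,y,z])-o['ee_pos']);r=(A.inv()*R.from_matrix(M)).as_rotvec()
    print('shift',s.round(1),'dist',np.linalg.norm(s).round(),'turn',r.round(4));return s,r
E
python3 - <<'E'
from h import *
d=optics.get_image('wrist');print(np.array(d['hand_eye']).round(3),d['fx'],d['k1'])
rel(425,-295,330,down(.245)); rel(425,-295,330,down(.245-np.pi))
E
```

```text
[[ 1.00000e-03 -9.63000e-01 -2.69000e-01  7.31940e+01]
 [ 1.00000e+00  1.00000e-03  1.00000e-03 -5.85000e-01]
 [-1.00000e-03 -2.69000e-01  9.63000e-01 -1.43039e+02]
 [ 0.00000e+00  0.00000e+00  0.00000e+00  1.00000e+00]] 281.9487410518354 -0.031090604283048346
shift [ 247.2 -170.2  -88.7] dist 313.0 turn [-1.00e-03 -8.00e-04 -1.35e+00]
shift [ 247.2 -170.2  -88.7] dist 313.0 turn [-9.0000e-04  1.1000e-03  1.7916e+00]
```

```bash
python3 - <<'E'
from h import *
rel(482,-363,300,down(.245))
E
```

```text
shift [267.6 -83.9 -58.8] dist 287.0 turn [-1.00e-03 -8.00e-04 -1.35e+00]
```

```bash
python3 -m inch '[[[268,-84,-59,0,0,-1.35,100],[268,-84,-59,0,0,-1.35,100],[268,-84,-59,0,0,-1.35,100],[268,-84,-59,0,0,-1.35,100],[268,-84,-59,0,0,-1.35,100],[268,-84,-59,0,0,-1.35,100],[268,-84,-59,0,0,-1.35,100],[268,-84,-59,0,0,-1.35,100],[268,-84,-59,0,0,-1.35,100],[268,-84,-59,0,0,-1.35,100],[268,-84,-59,0,0,-1.35,100],[268,-84,-59,0,0,-1.35,100],[268,-84,-59,0,0,-1.35,100]]]'
python3 - <<'E'
from h import *
c=cam('wrist');save(c,'w1');cv2.imwrite('pics/w1_b.png',cv2.resize(c['f'][:,:,::-1],(800,600),interpolation=cv2.INTER_CUBIC))
print(status.get_obs()['qpos'].round(2)); rel(482,-363,300,down(.245))
E
```

```text
t: 1.45
ee_pos: [482.3, -363.1, 300.6]
orientation: [-1.936, -2.474, -0.0]
ft_force: [0.1, 0.5, -0.4]
width: 87.8
grasp_force: 0.0
[-0.66  0.33  1.62  0.    1.19 -0.91]
shift [ 0.1 -0.3  0.6] dist 1.0 turn [-0.     -0.0001 -0.0016]
```

View pics/w1_b.png

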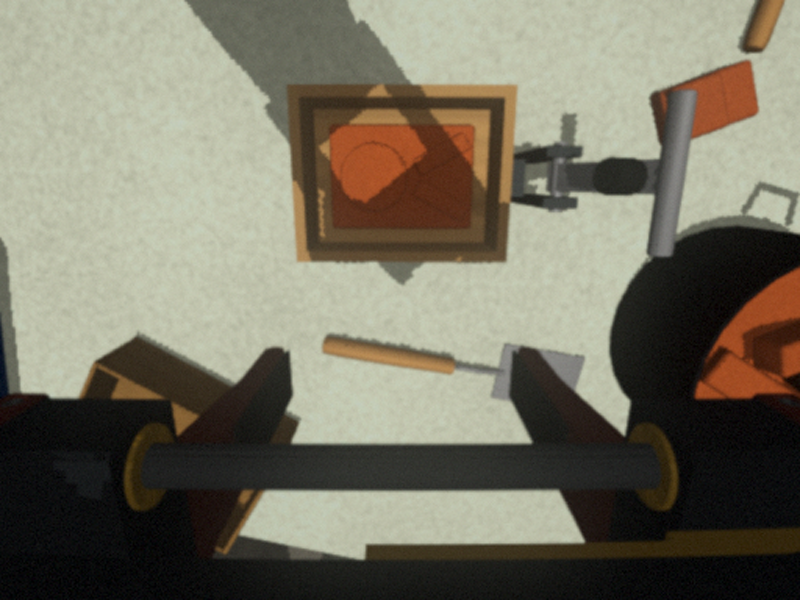

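The wrist view shows the case rim with corners at (288,86), (517,86), (507,261) and (298,261). The rod runs from (684,91) to (661,255) in the enlarged picture. I'll refine the case pose and work out the bar angle from these.

```bash
python3 - <<'E'
from fit import *
c=load('w1'); p=(np.array([(288,86),(517,86),(507,261),(298,261)])+.5)/1.5625-.5
w=px2w(c,p,70);print(w.round())
B=[[-90,70,70],[90,70,70],[90,-70,70],[-90,-70,70]]
x,r=fit([(c,B,p)],[463,-285,.245]);print(x.round(3),r.round(1).tolist())
def bar(th,x,y): 
    q=[116-90*np.cos(th),y,105+90*np.sin(th)];cc,s=np.cos(x[2]),np.sin(x[2])
    return [x[0]+cc*q[0]-s*q[1],x[1]+s*q[0]+cc*q[1],q[2]]
m=(np.array([(674,173)])+.5)/1.5625-.5
for th in(1.75,1.85,1.95,2.05):print(th,proj(c,[bar(th,x,0)])[0].round(1),m)
E
```

```text
[[ 361. -242.   70.]
 [ 535. -199.   70.]
 [ 569. -333.   70.]
 [ 394. -376.   70.]]
[ 4.64780e+02 -2.87439e+02  2.45000e-01] [[-0.6, -0.6], [0.6, -0.6], [0.1, 0.8], [-0.2, 0.9]]
1.75 [411.3 112.8] [[431.18 110.54]]
1.85 [420.  112.9] [[431.18 110.54]]
1.95 [427.6 113. ] [[431.18 110.54]]
2.05 [434.1 113.2] [[431.18 110.54]]
```

```bash
python3 -m inch '[[[545,-123,10,0,0,0,100],[545,-123,10,0,0,0,100],[545,-123,10,0,0,0,100],[545,-123,10,0,0,0,100],[545,-123,10,0,0,0,100],[545,-123,10,0,0,0,100],[545,-123,10,0,0,0,100],[545,-123,10,0,0,0,100],[545,-123,10,0,0,0,100],[545,-123,10,0,0,0,100],[545,-123,10,0,0,0,100],[545,-123,10,0,0,0,100],[545,-123,10,0,0,0,100],[545,-123,10,0,0,0,100],[545,-123,10,0,0,0,100]]]'
python3 - <<'E'
from h import *
c=cam('wrist');save(c,'w2');cv2.imwrite('pics/w2_b.png',cv2.resize(c['f'][:,:,::-1],(800,600),interpolation=cv2.INTER_CUBIC))
E
```

```text
t: 3.0
ee_pos: [231.4, 135.3, 290.7]
orientation: [1.935, 2.475, -0.0]
ft_force: [-0.3, 0.1, -0.2]
width: 87.9
grasp_force: 0.0
```

View pics/w2_b.png

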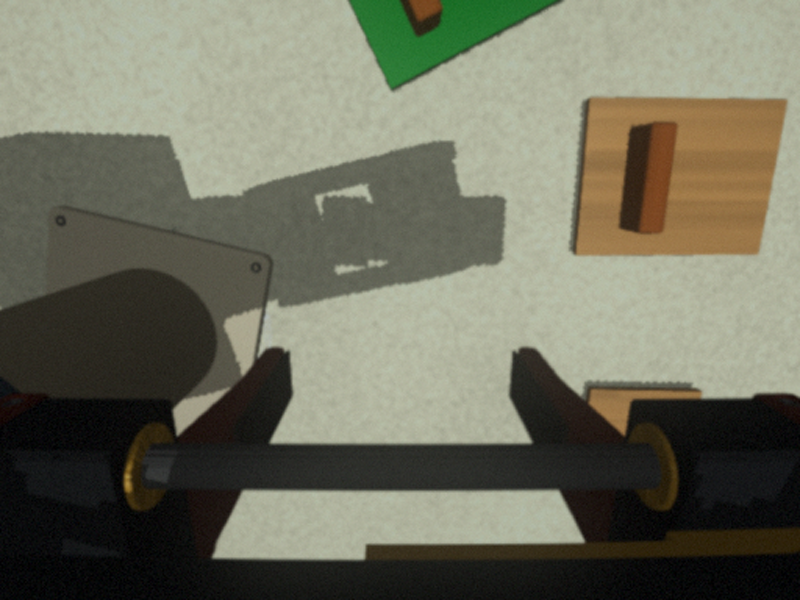

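I got the sign of the y shift wrong, but the lid is in view with corners at (590,99), (786,100), (760,254) and (578,254). Its grip top is at (654,122), (677,123), (662,233) and (640,233).

```bash
python3 - <<'E'
from fit import *
c=load('w2'); p=(np.array([(590,99),(786,100),(760,254),(578,254),(654,122),(677,123),(662,233),(640,233)])+.5)/1.5625-.5
B=[[-90,70,19],[90,70,19],[90,-70,19],[-90,-70,19],[-53,45,59],[-31,45,59],[-31,-45,59],[-53,-45,59]]
x,r=fit([(c,B,p)],[461,273,.255]);print(x.round(3),r.round(1).tolist())
x=[(x[0]+460.8)/2,(x[1]+273.4)/2,(x[2]+.255)/2] ;print(x)
g=[x[0]-42*np.cos(x[2]),x[1]-42*np.sin(x[2])];print(g)
rel(*g,110,down(x[2]));rel(*g,42,down(x[2]))
E
```

```text
[4.60763e+02 2.72545e+02 2.60000e-01] [[-0.3, -0.9], [1.4, -1.0], [-0.5, 0.2], [-1.3, 1.4], [-0.8, -0.0], [1.6, -0.6], [1.6, 0.7], [-0.5, 0.9]]
[np.float64(460.78127585524805), np.float64(272.9724677138937), np.float64(0.25727485875427897)]
[np.float64(420.16362312834036), np.float64(262.28573355624155)]
shift [ 78.  213.8 180.7] dist 291.0 turn [ 0.      0.0001 -0.0146]
shift [ 78.  213.8 248.7] dist 337.0 turn [ 0.      0.0001 -0.0146]
```

```bash
python3 -m inch '[[[78,214,100,0,0,-0.0146,100],[78,214,100,0,0,-0.0146,100],[78,214,100,0,0,-0.0146,100],[78,214,100,0,0,-0.0146,100],[78,214,100,0,0,-0.0146,100],[78,214,100,0,0,-0.0146,100],[78,214,180,0,0,-0.0146,100],[78,214,180,0,0,-0.0146,100],[78,214,180,0,0,-0.0146,100],[78,214,180,0,0,-0.0146,100],[78,214,180,0,0,-0.0146,100]]]'
python3 - <<'E'
from h import *
rel(420.2,262.3,43,down(.257))
E
```

```text
t: 4.15
ee_pos: [420.8, 263.5, 112.6]
orientation: [1.916, 2.488, 0.004]
ft_force: [-0.3, 0.5, 0.0]
width: 87.9
grasp_force: 0.0
shift [-1.1 -1.1 69.6] dist 70.0 turn [ 0.0028 -0.0008  0.0016]
```

```bash
python3 -m inch '[[[-0.5,-0.5,20,0,0,0,100],[-0.5,-0.5,40,0,0,0,100],[-0.5,-0.5,55,0,0,0,100],[-0.5,-0.5,66,0,0,0,100],[-0.5,-0.5,68,0,0,0,100],[-0.5,-0.5,68,0,0,0,100],[-0.5,-0.5,68,0,0,0,60],[-0.5,-0.5,68,0,0,0,40],[-0.5,-0.5,68,0,0,0,30],[-0.5,-0.5,68,0,0,0,20],[-0.5,-0.5,68,0,0,0,0],[-0.5,-0.5,68,0,0,0,0],[-0.5,-0.5,68,0,0,0,0],[-0.5,-0.5,68,0,0,0,0],[-0.5,-0.5,68,0,0,0,0],[-0.5,-0.5,68,0,0,0,0]]]'
```

```text
t: 5.75
ee_pos: [419.3, 262.9, 42.6]
orientation: [1.915, 2.49, 0.0]
ft_force: [0.0, -0.0, -0.8]
width: 21.7
grasp_force: 30.0
```

```bash
python3 -m inch '[[[0,0,-5,0,0,0,0],[0,0,-15,0,0,0,0],[0,0,-30,0,0,0,0],[0,0,-50,0,0,0,0],[0,0,-75,0,0,0,0],[0,0,-100,0,0,0,0],[0,0,-125,0,0,0,0],[0,0,-150,0,0,0,0],[0,0,-175,0,0,0,0],[0,0,-200,0,0,0,0],[0,0,-218,0,0,0,0],[0,0,-230,0,0,0,0],[0,0,-237,0,0,0,0],[0,0,-240,0,0,0,0],[0,0,-240,0,0,0,0],[0,0,-240,0,0,0,0]]]'
python3 - <<'E'
from h import *
c=cam('wrist');save(c,'w3');cv2.imwrite('pics/w3_b.png',cv2.resize(c['f'][:,:,::-1],(800,600),interpolation=cv2.INTER_CUBIC))
print(status.get_obs()['qpos'])
rel(423.3,-296.7,280,down(.245))
E
```

```text
t: 7.35
ee_pos: [418.8, 262.6, 281.8]
orientation: [-1.915, -2.49, 0.002]
ft_force: [1.0, -0.3, -2.7]
width: 21.8
grasp_force: 30.0
[ 5.35982175e-01  1.80940994e-01  1.87293500e+00 -1.39778560e-05
  1.08946599e+00  2.76373421e-01]
shift [-541.7 -139.3    2.3] dist 559.0 turn [-0.0017  0.0005  0.0146]
```

View pics/w3_b.png

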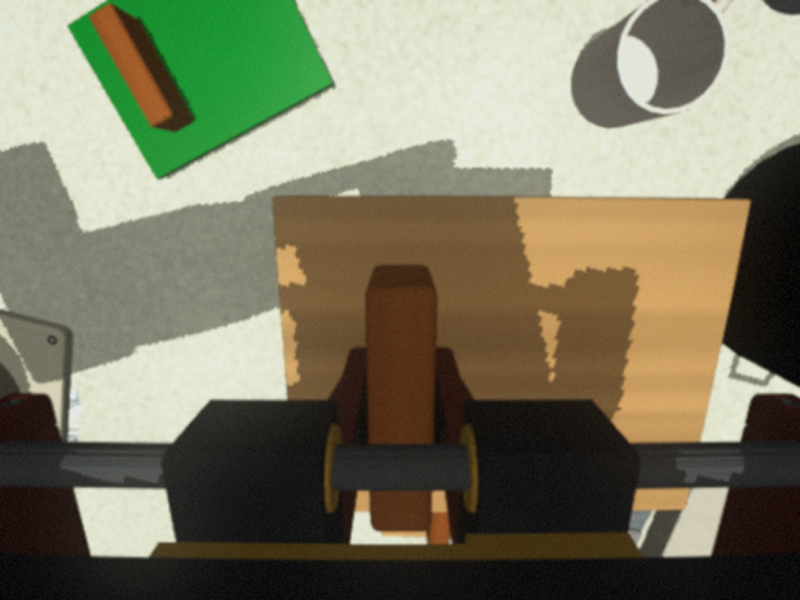

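The lid is held level, with its far board corners at (273,197) and (750,200), near right corner at (686,510) and grip top far corners at (367,296) and (436,296). I'll fit the lid in the hand from these.

```bash
python3 - <<'E'
from fit import *
c=load('w3'); p=(np.array([(273,197),(750,200),(686,510)])+.5)/1.5625-.5
B=[[-90,70,19],[90,70,19],[90,-70,19]]
o=status.get_obs();M=R.from_rotvec(o['orientation']).as_matrix();yaw=np.arctan2(M[1,1],M[0,1])
for dz in (236,239):
    x,r=fit([(c,B,p)],[461,273,.255],dz=dz);d=np.array(x[:2])-o['ee_pos'][:2]
    print(x.round(3),r.round(1).tolist(),'yaw',yaw.round(4),'along lidx',d@[np.cos(x[2]),np.sin(x[2])],'lidy',d@[-np.sin(x[2]),np.cos(x[2])])
E
```

```text
[4.60780e+02 2.72208e+02 2.60000e-01] [[2.6, 0.4], [-0.5, 0.0], [-1.0, -2.3]] yaw 0.2596 along lidx 42.98092101654189 lidy -1.5071633004124696
[4.59527e+02 2.72113e+02 2.60000e-01] [[-1.0, 0.1], [1.4, -0.2], [-0.1, 0.4]] yaw 0.2596 along lidx 41.7451399593972 lidy -1.2698768936117122
```

```bash
python3 -m inch '[[[-8,-2,0,0,0,0,0],[-22,-6,0,0,0,0,0],[-49,-13,0,0,0,0,0],[-86,-22,0,0,0,0,0],[-124,-32,0,0,0,0,0],[-162,-42,0,0,0,0,0],[-200,-51,0,0,0,0,0],[-238,-61,0,0,0,0,0],[-275,-71,0,0,0,0.0146,0],[-313,-81,0,0,0,0.0146,0],[-351,-90,0,0,0,0.0146,0],[-389,-100,0,0,0,0.0146,0],[-427,-110,0,0,0,0.0146,0],[-464,-120,0,0,0,0.0146,0],[-497,-128,0,0,0,0.0146,0],[-520,-134,0,0,0,0.0146,0],[-535,-138,0,0,0,0.0146,0],[-540,-139,0,0,0,0.0146,0],[-540,-139,0,0,0,0.0146,0],[-540,-139,0,0,0,0.0146,0]]]'
python3 - <<'E'
from h import *
rel(423,-295.4,125,down(.245))
E
```

```text
t: 9.4
ee_pos: [423.3, -293.8, 282.5]
orientation: [-1.932, -2.476, -0.0]
ft_force: [1.0, 0.1, -2.2]
width: 21.9
grasp_force: 30.0
shift [ -1.6  -0.6 157.5] dist 158.0 turn [-0.0003 -0.0008  0.0005]
```

```bash
python3 -m inch '[[[-0.5,0,6,0,0,0,0],[-1,-0.5,18,0,0,0,0],[-1.5,-0.5,36,0,0,0,0],[-1.5,-0.5,56,0,0,0,0],[-1.5,-0.5,76,0,0,0,0],[-1.5,-0.5,96,0,0,0,0],[-1.5,-0.5,116,0,0,0,0],[-1.5,-0.5,136,0,0,0,0],[-1.5,-0.5,150,0,0,0,0],[-1.5,-0.5,158,0,0,0,0],[-1.5,-0.5,162,0,0,0,0],[-1.5,-0.5,162,0,0,0,0],[-1.5,-0.5,162,0,0,0,0]]]'
python3 - <<'E'
from h import *
c=cam('scene');save(c,'s2');d=cam('wrist');save(d,'w4')
A=cv2.resize(c['f'][100:200,150:270,::-1],(480,400),interpolation=cv2.INTER_CUBIC)
cv2.imwrite('pics/s2_b.png',np.hstack([A,cv2.resize(d['f'][100:300,100:260,::-1],(320,400))]))
rel(423,-295.4,102.6,down(.245))
E
```

```text
t: 10.7
ee_pos: [423.8, -296.4, 121.1]
orientation: [1.933, 2.476, 0.0]
ft_force: [-0.3, -0.7, -2.5]
width: 22.2
grasp_force: 30.0
shift [ 1.3 -0.5 18.8] dist 19.0 turn [0.0009 0.0011 0.    ]
```

View pics/s2_b.png

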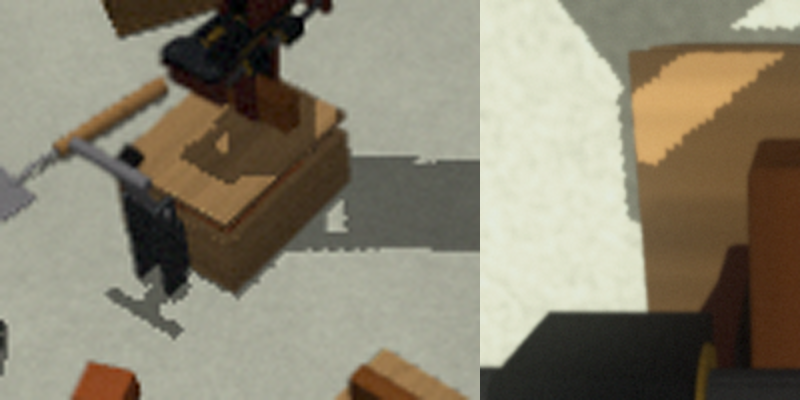

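The lid sits aligned over the case, grip away from the post, so I'll lower it slowly.

```bash
python3 -m inch '[[[1,-0.5,3,0,0,0,0],[1,-0.5,6,0,0,0,0],[1,-0.5,8,0,0,0,0],[1,-0.5,10,0,0,0,0],[1,-0.5,12,0,0,0,0],[1,-0.5,13,0,0,0,0],[1,-0.5,14,0,0,0,0],[1,-0.5,15,0,0,0,0],[1,-0.5,16,0,0,0,0],[1,-0.5,16,0,0,0,0],[1,-0.5,16,0,0,0,0]]]'
```

```text
t: 11.9
ee_pos: [422.7, -295.4, 104.7]
orientation: [-1.933, -2.476, -0.0]
ft_force: [0.7, 0.8, -3.2]
width: 21.7
grasp_force: 30.0
```

```bash
python3 -m inch '[[[0,0,0.5,0,0,0,0],[0,0,1,0,0,0,0],[0,0,1.5,0,0,0,0],[0,0,2,0,0,0,0],[0,0,2.5,0,0,0,0],[0,0,2.5,0,0,0,0]]]'
```

```text
t: 12.5
ee_pos: [422.7, -295.4, 102.7]
orientation: [1.933, 2.476, -0.0]
ft_force: [-1.9, 0.4, 3.9]
width: 22.0
grasp_force: 30.0
```

The wrist force went from -3.2 to +3.9 N at the expected height of 102.7, so the lid is seated. I'll release it and rise.

```bash
python3 -m inch '[[[0,0,0,0,0,0,30],[0,0,0,0,0,0,40],[0,0,0,0,0,0,60],[0,0,0,0,0,0,80],[0,0,0,0,0,0,80],[0,0,-10,0,0,0,80],[0,0,-30,0,0,0,80],[0,0,-60,0,0,0,80],[0,0,-95,0,0,0,80],[0,0,-130,0,0,0,80],[0,0,-165,0,0,0,80],[0,0,-195,0,0,0,80],[0,0,-200,0,0,0,80],[0,0,-200,0,0,0,80]]]'
python3 - <<'E'
from fit import *
c=cam('wrist');save(c,'w5');s=cam('scene');save(s,'s3')
A=cv2.resize(s['f'][100:200,150:250,::-1],(400,400),interpolation=cv2.INTER_CUBIC)
cv2.imwrite('pics/w5_b.png',np.hstack([A,cv2.resize(c['f'][100:300,170:370,::-1],(400,400),interpolation=cv2.INTER_CUBIC)]))
E
```

```text
t: 13.9
ee_pos: [422.9, -295.6, 303.4]
orientation: [1.932, 2.474, 0.0]
ft_force: [-1.3, -0.7, -1.3]
width: 70.0
grasp_force: 0.0
```

View pics/w5_b.png

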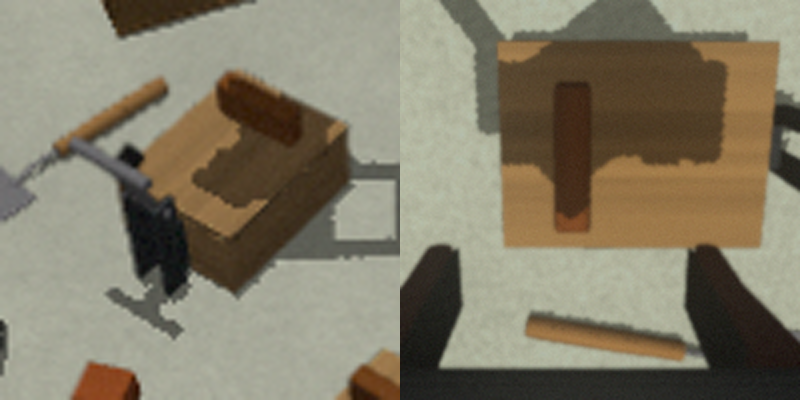

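The lid is home. Now I'll triangulate the rod from the three earlier views.

```bash
python3 - <<'E'
from h import *
from scipy.optimize import least_squares
up=lambda p,x,y,s:(np.array(p,float)+.5)/s-.5+[x,y]
O=[(load('top'),up((204,64),312,150,6)),(load('scene'),up((63,155),165,110,5)),(load('w1'),up((673,173),0,0,1.5625))]
C=(464,-286.5,.245);cc,s=np.cos(C[2]),np.sin(C[2])
f=lambda P:np.concatenate([proj(c,[P])[0]-p for c,p in O])
r=least_squares(f,[612,-249,187]);P=r.x;d=P[:2]-C[:2];lx=[cc*d[0]+s*d[1],-s*d[0]+cc*d[1],P[2]]
print(P.round(1),np.round(lx,1),r.fun.round(1),'th',np.arctan2(lx[2]-105,116-lx[0]),np.hypot(lx[2]-105,116-lx[0]))
def rod(th,y=0):
    x=116-90*np.cos(th);return np.array([C[0]+cc*x-s*y,C[1]+s*x+cc*y,105+90*np.sin(th)])
g=lambda q:np.concatenate([proj(c,[rod(q[0],q[1])])[0]-p for c,p in O])
q=least_squares(g,[2,0]);print(q.x,q.fun.round(1))
for a in(1.9,2.0,1.95): print(a,rod(a,28).round(1))
t=rod(2.0,28);rel(t[0],t[1],300,down(.245))
E
```

```text
[ 610.9 -248.8  189.6] [151.7   0.9 189.6] [-0.1  0.6 -0.2  0.1  0.1  0. ] th 1.9697096077198144 91.8068897622417
[1.99262741 0.93819703] [-0.4  0.4 -0.3  0.8 -0.3  0.1]
1.9 [ 598.  -224.1  190.2]
2.0 [ 606.1 -222.1  186.8]
1.95 [ 602.1 -223.1  188.6]
shift [ 26.  196.2   0.9] dist 198.0 turn [-0.0012 -0.0014  0.    ]
```

```bash
python3 -m inch '[[[26,194.5,0,0,0,0,70],[26,194.5,0,0,0,0,70],[26,194.5,0,0,0,0,70],[26,194.5,0,0,0,0,70],[26,194.5,0,0,0,0,70],[26,194.5,0,0,0,0,70],[26,194.5,20,0,0,0,70],[26,194.5,45,0,0,0,70],[26,194.5,45,0,0,0,70],[26,194.5,45,0,0,0,70]]]'
python3 - <<'E'
from h import *
c=cam('wrist');cv2.imwrite('pics/w6_b.png',cv2.resize(c['f'][:,:,::-1],(640,480),interpolation=cv2.INTER_CUBIC));save(c,'w6')
rel(604.5,-222.5,193,down(.245))
E
```

```text
t: 15.0
ee_pos: [603.8, -223.5, 256.8]
orientation: [-1.933, -2.474, 0.001]
ft_force: [0.9, 0.2, 0.5]
width: 61.2
grasp_force: 0.0
shift [ 1.1  0.2 64.8] dist 65.0 turn [-0.      0.     -0.0008]
```

View pics/w6_b.png

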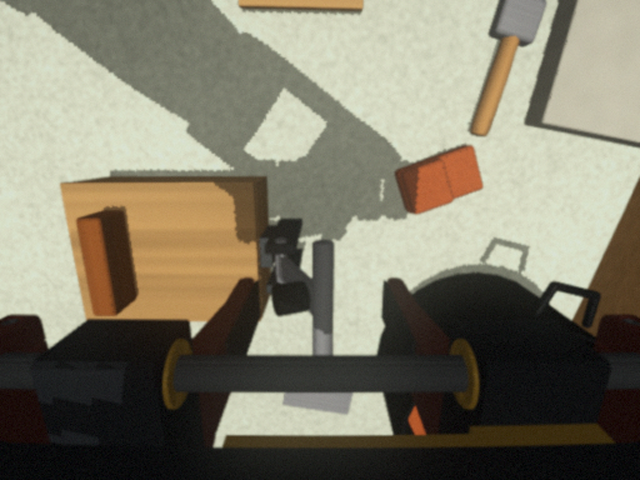

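The rod at (323,300) runs centrally between the fingers. I'll descend and grip it.

```bash
python3 -m inch '[[[1,0,15,0,0,0,70],[1,0,30,0,0,0,60],[1,0,45,0,0,0,50],[1,0,58,0,0,0,50],[1,0,64,0,0,0,50],[1,0,64,0,0,0,50],[1,0,64,0,0,0,30],[1,0,64,0,0,0,20],[1,0,64,0,0,0,10],[1,0,64,0,0,0,0],[1,0,64,0,0,0,0],[1,0,64,0,0,0,0]]]'
python3 - <<'E'
from h import *
o=status.get_obs();print(o['ee_pos'],o['ft_force'],o['width'])
d=o['ee_pos'][:2]-[464,-286.5];c,s=np.cos(.245),np.sin(.245);x=c*d[0]+s*d[1];print('case x,y',x,-s*d[0]+c*d[1])
E
```

```text
t: 16.25
ee_pos: [605.0, -222.2, 193.6]
orientation: [1.933, 2.476, 0.0]
ft_force: [0.1, 0.1, 2.6]
width: 12.9
grasp_force: 30.0
[ 604.99854583 -222.16772022  193.62933639] [0.12606673 0.09465731 2.57253806] 12.89795071422028
case x,y 152.39215343042818 28.211056741410836
```

```bash
python3 -m inch '[[[0,-3.5,-1.5,0,0,0,0],[0,-7.3,-2.9,0,0,0,0],[0,-11.6,-4.2,0,0,0,0],[0,-16,-5.3,0,0,0,0],[0,-20.4,-6.2,0,0,0,0],[0,-24.8,-7,0,0,0,0],[0,-33.8,-7.7,0,0,0,0],[0,-42.8,-7.5,0,0,0,0],[0,-51.7,-6.4,0,0,0,0]]]'
```

```text
t: 17.15
ee_pos: [556.4, -234.3, 201.3]
orientation: [1.931, 2.473, 0.005]
ft_force: [3.4, 3.7, 6.2]
width: 13.3
grasp_force: 30.0
```

```bash
python3 -m inch '[[[0,-8.8,2,0,0,0,0],[0,-17.3,4.8,0,0,0,0],[0,-25.5,8.5,0,0,0,0],[0,-33.3,13,0,0,0,0],[0,-40.6,18.2,0,0,0,0],[0,-47.4,24.1,0,0,0,0],[0,-53.5,30.7,0,0,0,0],[0,-59,37.9,0,0,0,0],[0,-63.7,45.6,0,0,0,0],[0,-67.6,53.7,0,0,0,0],[0,-70.7,62.1,0,0,0,0],[0,-72.9,70.8,0,0,0,0],[0,-72.9,70.8,0,0,0,0]]]'
python3 - <<'E'
from h import *
o=status.get_obs()
d=o['ee_pos'][:2]-[464,-286.5];c,s=np.cos(.245),np.sin(.245);x=c*d[0]+s*d[1];print('case x,y',x,-s*d[0]+c*d[1],o['ft_force'])
E
```

```text
t: 18.45
ee_pos: [484.4, -252.0, 128.2]
orientation: [1.933, 2.475, 0.002]
ft_force: [6.5, 2.1, -4.9]
width: 13.6
grasp_force: 30.0
case x,y 28.199992875143586 28.522395100787598 [ 6.46083454  2.06102584 -4.90092735]
```

```bash
python3 -m inch '[[[0,-0.7,4.5,0,0,0,0],[0,-1.3,9,0,0,0,0],[0,-1.6,12,0,0,0,0],[0,-1.8,14,0,0,0,0],[0,-1.8,15.5,0,0,0,0],[0,-1.8,16.5,0,0,0,0],[0,-1.8,16.5,0,0,0,0]]]'
```

```text
t: 19.15
ee_pos: [482.6, -252.5, 112.4]
orientation: [1.933, 2.476, 0.001]
ft_force: [3.6, 4.1, 0.1]
width: 13.1
grasp_force: 30.0
```

```bash
python3 -m inch '[[[0,0,0.7,0,0,0,0],[0,0,1.4,0,0,0,0],[0,0,2,0,0,0,0],[0,0,2,0,0,0,0],[0,0,2,0,0,0,0]]]'
```

```text
t: 19.65
ee_pos: [482.5, -252.5, 110.4]
orientation: [1.933, 2.476, 0.001]
ft_force: [3.2, 3.9, 2.9]
width: 13.3
grasp_force: 30.0
```

```bash
python3 -m inch '[[[0,0,0.5,0,0,0,0],[0,0,1,0,0,0,0],[0,0,1.5,0,0,0,0],[0,0,1.5,0,0,0,0]]]'; python3 -m inch '[[[0,0,0.5,0,0,0,0],[0,0,1,0,0,0,0],[0,0,1.5,0,0,0,0],[0,0,1.5,0,0,0,0]]]'
```

```text
t: 20.05
ee_pos: [482.5, -252.5, 108.9]
orientation: [1.933, 2.476, 0.001]
ft_force: [3.3, 3.9, 3.2]
width: 13.4
grasp_force: 30.0
t: 20.45
ee_pos: [482.5, -252.5, 107.5]
orientation: [1.933, 2.476, 0.001]
ft_force: [2.7, 4.9, 3.4]
width: 13.4
grasp_force: 30.0
```

```bash
python3 -m inch '[[[0,0,0.8,0,0,0,0],[0,0,1.5,0,0,0,0],[0,0,1.5,0,0,0,0]]]'; python3 -m inch '[[[0,0,0.8,0,0,0,0],[0,0,1.5,0,0,0,0],[0,0,1.5,0,0,0,0]]]'
```

```text
t: 20.75
ee_pos: [482.5, -252.6, 107.2]
orientation: [1.933, 2.476, 0.001]
ft_force: [-2.1, 6.9, 18.0]
width: 13.0
grasp_force: 30.0
t: 21.05
ee_pos: [482.5, -252.6, 107.0]
orientation: [1.933, 2.476, 0.001]
ft_force: [-5.4, 8.8, 32.3]
width: 13.4
grasp_force: 30.0
```

The bar stopped firmly at TCP z 107 with force rising to 32 N, so the foot bears on the lid. I'll unload a little, release and rise.

```bash
python3 -m inch '[[[0,0,-1.5,0,0,0,0],[0,0,-1.5,0,0,0,0],[0,0,-1.5,0,0,0,25],[0,0,-1.5,0,0,0,45],[0,0,-1.5,0,0,0,45],[0,0,-1.5,0,0,0,45],[0,0,-12,0,0,0,45],[0,0,-30,0,0,0,45],[0,0,-48,0,0,0,45],[0,0,-48,0,0,0,0],[0,0,-48,0,0,0,0],[0,0,-48,0,0,0,0],[0,0,-48,0,0,0,0],[0,0,-48,0,0,0,0]]]'
```

```text
t: 22.45
ee_pos: [481.9, -252.5, 151.6]
orientation: [-1.933, -2.475, 0.0]
ft_force: [0.6, 0.4, -0.4]
width: 3.1
grasp_force: 0.0
```

```bash
python3 -m inch '[[[0,0,8,0,0,0,0],[0,0,14,0,0,0,0],[0,0,17,0,0,0,0],[0,0,17,0,0,0,0]]]'; python3 -m inch '[[[0,0,1,0,0,0,0],[0,0,2,0,0,0,0],[0,0,3,0,0,0,0],[0,0,3,0,0,0,0]]]'; python3 -m inch '[[[0,0,0.7,0,0,0,0],[0,0,1.4,0,0,0,0],[0,0,1.4,0,0,0,0]]]'
```

```text
t: 22.85
ee_pos: [481.7, -252.4, 134.4]
orientation: [-1.932, -2.475, 0.0]
ft_force: [-0.0, -0.4, -0.4]
width: 0.6
grasp_force: 0.0
t: 23.25
ee_pos: [482.2, -252.7, 132.3]
orientation: [-1.933, -2.476, -0.0]
ft_force: [-0.1, 0.2, -0.1]
width: 0.2
grasp_force: 0.0
t: 23.55
ee_pos: [482.3, -252.8, 131.3]
orientation: [1.933, 2.476, 0.0]
ft_force: [-0.5, 0.2, 4.2]
width: 0.5
grasp_force: 2.0
```

Contact comes at TCP z 131.3, putting the rod top at about 112 as expected for angle 0. I'll press once more, then back off.

```bash
python3 -m inch '[[[0,0,0.7,0,0,0,0],[0,0,1.5,0,0,0,0],[0,0,1.5,0,0,0,0],[0,0,1.5,0,0,0,0]]]'; python3 -m inch '[[[0,0,-3,0,0,0,0],[0,0,-15,0,0,0,0],[0,0,-40,0,0,0,0],[0,0,-80,0,0,0,0],[0,0,-120,0,0,0,0],[0,0,-150,0,0,0,0],[0,0,-150,0,0,0,0],[0,0,-150,0,0,0,0]]]'
python3 - <<'E'
from h import *
c=cam('top');save(c,'t9');s=cam('scene');save(s,'s9')
# bystanders: changed pixels vs start, and rod projection at theta=0
for n,a,b in(('top',load('top'),c),('scene',load('scene'),s)):
    d=cv2.absdiff(a['f'],b['f']).max(2)>60
    k,l,st,_=cv2.connectedComponentsWithStats(d.astype(np.uint8));print(n,[r.tolist() for r in st[1:] if r[4]>40])
    C=(464,-286.5);cc,ss=np.cos(.245),np.sin(.245)
    e=[[C[0]+cc*26-ss*y,C[1]+ss*26+cc*y,112] for y in(-40,-20,20,40)]
    q=proj(b,e).round().astype(int);print(q.tolist(),[b['f'][v,u].tolist() for u,v in q])
E
```

```text
t: 23.95
ee_pos: [482.4, -252.8, 131.0]
orientation: [1.933, 2.476, 0.0]
ft_force: [-5.3, 1.3, 17.2]
width: 0.3
grasp_force: 9.0
t: 24.75
ee_pos: [482.3, -252.8, 280.1]
orientation: [1.932, 2.475, 0.0]
ft_force: [-0.1, 0.1, -0.4]
width: 0.4
grasp_force: 0.0
top [[321, 157, 37, 19, 175], [221, 156, 189, 205, 6616], [179, 181, 45, 53, 1652], [386, 181, 5, 17, 52], [319, 234, 171, 72, 3392], [460, 238, 50, 58, 1219], [418, 242, 11, 12, 50], [290, 261, 27, 43, 611], [386, 271, 126, 111, 2765], [252, 294, 37, 57, 906], [289, 301, 10, 8, 52], [265, 319, 39, 42, 789], [416, 321, 26, 58, 217], [301, 331, 15, 7, 60], [370, 334, 18, 7, 42], [286, 347, 12, 20, 143], [365, 352, 27, 32, 279], [303, 374, 20, 10, 76], [267, 378, 14, 6, 42]]
[[360, 195], [355, 196], [345, 199], [339, 200]] [[163, 155, 136], [159, 153, 133], [67, 64, 61], [68, 66, 66]]
scene [[216, 0, 50, 35, 877], [177, 6, 55, 53, 707], [196, 41, 13, 12, 94], [196, 61, 31, 22, 218], [310, 63, 25, 49, 546], [178, 79, 37, 17, 274], [207, 96, 110, 52, 2110], [202, 101, 7, 9, 46], [365, 102, 17, 18, 171], [196, 127, 15, 9, 63], [170, 129, 67, 32, 487], [317, 139, 12, 7, 49], [308, 141, 13, 7, 49], [196, 148, 180, 38, 2486], [177, 171, 19, 14, 91], [278, 214, 62, 58, 1961]]
[[194, 131], [198, 133], [206, 137], [210, 140]] [[109, 108, 107], [108, 107, 108], [66, 63, 60], [65, 62, 64]]
```

```bash
python3 -c "
from workcell import ctrl
print(ctrl.close_job())"
```

```text
the job is handed in; nothing more can be done
None
```

The case is closed and the job is handed in: the lid is fully home with its handle away from the post, and the hold-down bar is level with its foot bearing on the lid. It took about 25 s, and I never touched the small lid or the other things on the table.

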